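# Sweep loose caps out through the spout of a lab work board

### The job

Clear the three loose white screw caps off the blue work board: with the fingertips, sweep them gently along the board one at a time, out through its narrow spout, so that each drops through the slot of the discard tub below. They are contaminated, so only push them: do not pinch them or pick them up. Leave the capped jar, the glass dish and everything else where they are.

Things in the scene. Friction and masses are not known exactly. Their poses are not given: they have to be found in the camera images.
- board: raised, fixed work board: flat blue plastic floor 90 mm above the table, with a steel rim 4 mm thick standing 18 mm above the floor. Origin: on the table under its middle, z up; its -y axis points out through the spout. Inside the rim the floor is 270 mm wide (x -135 to +135 mm) from y = -70 to +170 mm; from y = -70 to -180 mm two straight rims converge at 45 degrees to the spout
- spout_end (a point): middle of the open outer edge of the spout, on the floor, at (0, -200, 90) mm in the board's frame, same axes. The spout is a throat 50 mm wide between its rims (x -25 to +25 mm) and 20 mm long (y -180 to -200 mm), with no rim at its outer edge: a cap pushed until its centre is past that edge tips off and falls
- tub: discard tub, a clear box 130 x 135 mm (x, y), 64 mm high with a grey lid, fixed under the spout; axes as the board's. Origin: centre of its underside, 37.5 mm beyond the spout's end. The slot in the lid is 66 mm wide (x); it starts below the spout's end and reaches 77 mm out from it. A grey shield stands round its far end and sides, its top 8 mm above the board's floor
- cap_a: a loose white plastic screw cap lying flat on the board, closed side up: a disc 36 mm in diameter and 15 mm high, about 12 g. Origin: centre of its underside. The three loose caps are alike
- cap_b: a loose white plastic screw cap lying flat on the board, closed side up: a disc 36 mm in diameter and 15 mm high, about 12 g. Origin: centre of its underside. The three loose caps are alike
- cap_c: a loose white plastic screw cap lying flat on the board, closed side up: a disc 36 mm in diameter and 15 mm high, about 12 g. Origin: centre of its underside. The three loose caps are alike
- jar: small clear sample jar standing on the board with its own white screw cap on: 44 mm in diameter, 51 mm high; loose, 60 g; it stays. Origin: centre of its underside. The jar, the dish and one loose cap stand at the board's end away from the spout, in any order; the other two caps lie nearer the spout, to either side of its line
- dish: a shallow round covered glass dish lying on the board, 56 mm in diameter, 14 mm high; loose, 35 g; it stays. Origin: centre of its underside
- bottle: a closed white bottle on the table, 68 mm in diameter, 180 mm high; stays. Origin: centre of its underside
- beaker: an empty clear plastic beaker on the table, 90 mm in diameter, 115 mm high; stays. Origin: centre of its underside
- rack: a yellow rack of small capped tubes on the table to the left of the board, 70 x 150 mm (x, y), 46 mm high; stays. Origin: centre of its underside
- forceps: steel forceps lying on the table, 130 mm long (along their x), 7 mm high; stay. Origin: middle, on the table
- marker: a marker pen lying on the table, 125 mm long (along its x), 13 mm thick; stays. Origin: middle, on the table

How it is judged:
By the outcome, as a careful person would: the job done as asked, in the order asked, and still so for the second after the job is handed in, with the robot touching nothing.
It also fails if it takes over 72 s, if anything falls off the work surface, if the arm or the gripper's body presses on something with over 40 N, if the wrist force passes 120 N, or if a joint passes its speed limit or range.

### The arm

A 6-joint arm with a two-finger parallel gripper is mounted at the origin on the work surface. World frame = base frame: x ahead of the robot, y to its left, z up, the work surface at z = 0. Lengths are in m, angles in rad, forces in N, time in s.
With the tool pointing down it reaches from about 0.325 to 1 m from the base axis. Payload 5.1 kg.
Tool frame: the origin (TCP) lies midway between the tips of the shut fingers; the grasp point (between the pads) lies 19 mm behind it (tcp_to_grasp is the distance from the TCP to the grasp point, in m); z points along the fingers, y is the line along which they close (so a half turn about z gives the same grasp; the last joint's range is limited). The gripper opens to 85 mm and grips with 20 to 120 N. Pads are 22 mm wide; open, the fingers measure 114 mm over their backs; the gripper's body (76 mm by 85 mm) begins 54 mm behind the grasp point. The pads swing forward as they close: fully open they stand 13 mm farther back than shut.
Start: joints at [1.176, 0.124, 1.65, -0, 1.367, -0.083], TCP at [0.199, 0.619, 0.231] pointing down, gripper open.
Joint ranges: [-2.61, 2.61], [-1.02, 2.33], [0.03, 2.71], [-1.35, 4.49], [0.32, 2.68], [-2.91, 2.91]. Speed limits (rad/s): [2.57, 2.57, 3.14, 3.14, 3.14, 3.14].

### API

Orientations are given as a 3x3 rotation matrix whose columns are the frame's x, y, z axes.
In Python, from bench import * gives the robot as it stands. The module is installed in compiled form; this text tells all that it offers.
- The arm moves only by the tool arm_command, never from a script. Its argument "plan" is text: rows parted by semicolons, each of 7 numbers parted by spaces: the shift along the tool's x, y, z in cm, then the turn, a rotation vector about the tool's x, y, z in degrees, then the finger opening in cm, from 0 to 8.54. A call has 1 to 5 rows; each row shifts and turns the commanded pose from where the row before left it, along the tool's axes as they then stand; what a row does not reach is not made up. A row lasts 1/8 s, in which the tool goes at most 62.5 mm and 10.7 degrees, less where a joint would pass 70% of its speed; a pose out of reach is approached as far as the arm can. A call with a gripper value outside its range is refused whole. The fingers move at their own pace and stop on an object; "squeeze" is the grip in N (left out, the last holds). Time passes only in rows, so rows that do not move let the fingers close. It gives the time, the measured TCP pose, the force, the opening and the grip force at its end, in the units of the state.
- observe(): the state, without advancing time (a new reading comes with each control period).
- snapshot(name): name is "side" or "top" or "wrist"; returns the picture (384x512x3 uint8, red, green, blue); there is no depth.
- camera_model(name): a dict with "vfov" (degrees; the focal length in pixels is half the picture's height over the tangent of half this angle, whatever the lens; pixels are square), "cx", "cy" (the principal point, pixels), "dist_coeffs" ([k1, k2, p1, p2, k3] as OpenCV has them; the pictures are not rectified), "cam_to_world" (4x4, takes a point from camera to world coordinates). Camera axes: x right, y down, z forward; pixel columns grow to the right and rows downward; lengths in m; the calibration is good to about 2 mm. A picture is of the moment at which its call begins: read the wrist's pose just before it. camera_model takes no time and is no camera call; for the wrist camera it gives the pose at the moment of the call.
- job_done(): hands the job in; it is judged then, once.
The state is a dict: "t": time; "joint_positions": joint angles; "joint_vel": joint speeds; "joint_efforts": joint torques, N m; "tcp_pos": TCP position; "tcp_rot": TCP orientation; "force": force on the tool from outside, world axes, zero at the start; "torque": the same for the moment, N m; "finger_gap": opening from 0.0 (shut) to 1.0 (fully open); "finger_force": force on a finger pad.
Only numpy, scipy, OpenCV 4.12 (cv2) and the standard library are available. Lean on these libraries where they do the work, as an engineer would, in place of code of your own. Each camera call takes 0.05 s, during which the arm holds its last target. There are 200 camera calls.

## Working session

There is one attempt and no reset: what is moved stays moved. The work goes in short steps, Python scripts to look and compute and a tool call to move; the robot and the scene stay as the last step left them, time stands still between calls to the robot, and variables do not carry over. Pictures are saved under pics/ and viewed, at most 10 in all, crops included, and the job is handed in when it is done.

Besides the shell and the picture viewer there is one more tool, called after ">>>" as name(argument=value, ...) on one line, values as JSON. arm_command: Moves the arm, as the interface text tells. Its arguments: {"type":"object","properties":{"plan":{"type":"string"},"squeeze":{"type":"number"}},"required":["plan"]}

```bash
mkdir -p pics; python3 - <<'E'
from bench import *
import cv2
o=observe();print(o['t'],o['tcp_pos'],o['tcp_rot'])
for n in("top","side"):
    im=snapshot(n);cv2.imwrite(f"pics/{n}0.png",im[:,:,::-1]);m=camera_model(n);print(n,m)
E
```

```text
0.0 [0.19917205 0.61807523 0.23003471] [[-9.51791153e-01  3.06745691e-01 -8.25562757e-04]
 [ 3.06746748e-01  9.51789145e-01 -1.96373592e-03]
 [ 1.83394137e-04 -2.12230517e-03 -9.99997731e-01]]
top {'vfov': 42.00526944274576, 'cx': 258.32130453630464, 'cy': 190.32580720296346, 'dist_coeffs': array([0.01167353, 0.        , 0.        , 0.        , 0.        ]), 'cam_to_world': array([[-0.00821557, -0.98864254,  0.15006144,  0.33391981],
       [-0.99971994,  0.01145114,  0.02071028, -0.00386319],
       [-0.02219344, -0.14984926, -0.98845974,  1.69566119],
       [ 0.        ,  0.        ,  0.        ,  1.        ]])}
side {'vfov': 42.65666160737353, 'cx': 255.31385244135336, 'cy': 195.93238772552138, 'dist_coeffs': array([-0.0431394,  0.       ,  0.       ,  0.       ,  0.       ]), 'cam_to_world': array([[ 0.78244657, -0.41697279,  0.4625052 , -0.16176144],
       [-0.62271617, -0.52558818,  0.57963924, -0.8788623 ],
       [ 0.00139348, -0.7415462 , -0.67090036,  1.14869791],
       [ 0.        ,  0.        ,  0.        ,  1.        ]])}
```

View pics/top0.png

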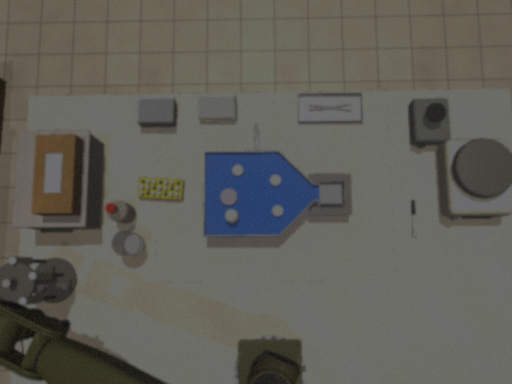

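View pics/side0.png

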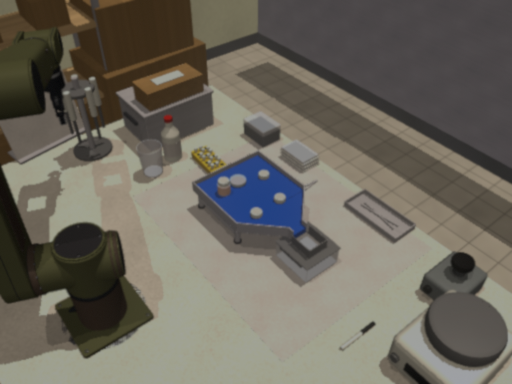

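Top view: spout points right (world −y). Loose caps are at about (237,170), (275,180) and (278,211), with the dish at (229,197) and the jar at (232,216). The side view agrees.

```bash
cat > h.py <<'E'
from bench import *
import numpy as np, cv2
def K(n,m): 
    f=192/np.tan(np.radians(m['vfov']/2)); return np.array([[f,0,m['cx']],[0,f,m['cy']],[0,0,1]])
def toworld(m,uv,z):
    uv=np.array(uv,float).reshape(-1,1,2)
    n=cv2.undistortPoints(uv,K(0,m),m['dist_coeffs'])[:,0]
    T=m['cam_to_world']; d=np.c_[n,np.ones(len(n))]@T[:3,:3].T; o=T[:3,3]
    return o+d*((z-o[2])/d[:,2])[:,None]
def topix(m,P):
    T=np.linalg.inv(m['cam_to_world']); 
    return cv2.projectPoints(np.array(P,float).reshape(-1,1,3),cv2.Rodrigues(T[:3,:3])[0],T[:3,3],K(0,m),m['dist_coeffs'])[0][:,0]
E
python3 - <<'E'
from h import *
im=cv2.imread('pics/top0.png');m=camera_model('top')
x0,y0,x1,y1=195,142,360,245
h=cv2.cvtColor(im,cv2.COLOR_BGR2HSV)
blue=cv2.inRange(h,(100,120,40),(130,255,255))
blue[:, :195]=0;blue[:,360:]=0
cs,_=cv2.findContours(blue,cv2.RETR_CCOMP,cv2.CHAIN_APPROX_NONE)
big=max(cs,key=cv2.contourArea)
ap=cv2.approxPolyDP(big,3,True)[:,0]
print(np.c_[ap,toworld(m,ap,.09).round(4)])
for c in cs:
    if 40<cv2.contourArea(c)<800:
        (u,v),r=cv2.minEnclosingCircle(c);M=cv2.moments(c);p=[M['m10']/M['m00'],M['m01']/M['m00']];print(np.round(p,1),r,toworld(m,[p],.10).round(4))
cv2.imwrite('pics/c1.png',cv2.resize(im[y0:y1,x0:x1],None,fx=4.8,fy=4.8,interpolation=cv2.INTER_CUBIC))
E
```

```text
[[ 3.170e+02  1.870e+02  5.864e-01 -1.606e-01  9.000e-02]
 [ 2.780e+02  1.540e+02  6.975e-01 -3.580e-02  9.000e-02]
 [ 2.070e+02  1.540e+02  7.006e-01  1.977e-01  9.000e-02]
 [ 2.060e+02  2.330e+02  4.409e-01  1.991e-01  9.000e-02]
 [ 2.780e+02  2.330e+02  4.387e-01 -3.210e-02  9.000e-02]
 [ 3.180e+02  1.970e+02  5.536e-01 -1.630e-01  9.000e-02]]
[231.4 215.8] 9.219644546508789 [[0.4946 0.1167 0.1   ]]
[277.2 210.4] 7.566473007202148 [[ 0.5102 -0.0305  0.1   ]]
[228.4 196.4] 10.298547744750977 [[0.5576 0.1263 0.1   ]]
[275.  179.9] 7.45207405090332 [[ 0.6097 -0.0248  0.1   ]]
[237.3 169.9] 7.520904541015625 [[0.644  0.0973 0.1   ]]
```

View pics/c1.png

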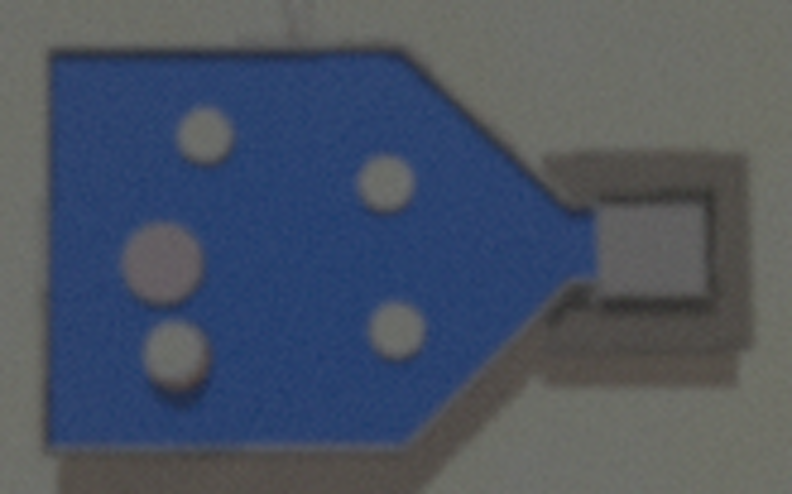

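Caps are clean in the crop at (205,135), (386,183) and (397,330), with the dish at (162,263) and the jar at (177,355). The board is nearly aligned with the world axes. Next I move above it and take one close wrist look.

```bash
cat >> h.py <<'E'
from scipy.spatial.transform import Rotation as Ro
def Rh(phi): # push heading: phi deg from -y toward +x
    a=np.radians(phi); d=np.array([np.sin(a),-np.cos(a),0]); z=np.array([0,0,-1.]); x=-d
    return np.c_[x,np.cross(z,x),z]
def rows(R,p,wps,g):
    """wps: (R1,p1,n) in turn; prints rounded rows, five per line"""
    out=[];R=np.array(R);p=np.array(p)
    for R1,p1,n in wps:
        w=Ro.from_matrix(R.T@R1).as_rotvec(); Rs=R.copy();ps=p.copy()
        for i in range(1,n+1):
            Rt=Rs@Ro.from_rotvec(w*i/n).as_matrix(); pt=ps+(np.array(p1)-ps)*i/n
            s=np.round(R.T@(pt-p)*100,2); t=np.round(Ro.from_matrix(R.T@Rt).as_rotvec(degrees=True),1)
            out.append(' '.join('%g'%(v+0) for v in [*s,*t,g]))
            p=p+R@s/100; R=R@Ro.from_rotvec(t,degrees=True).as_matrix()
    for i in range(0,len(out),5): print('; '.join(out[i:i+5]))
    return R,p
E
python3 - <<'E'
from h import *
o=observe();rows(o['tcp_rot'],o['tcp_pos'],[(Rh(0),[.585,.06,.24],15)],1.0)
E
```

```text
-3.59 -2.75 -0.06 0 0 4.8 1; -3.81 -2.45 -0.06 0 0 4.8 1; -3.99 -2.11 -0.06 0 0 4.8 1; -4.17 -1.77 -0.06 0 0 4.8 1; -4.29 -1.42 -0.07 0 0 4.8 1
-4.4 -1.06 -0.06 0 0 4.9 1; -4.47 -0.67 -0.06 0 0 4.8 1; -4.52 -0.3 -0.06 0 0 4.8 1; -4.52 0.08 -0.06 0 0.1 4.8 1; -4.5 0.46 -0.07 -0.1 0 4.8 1
-4.45 0.83 -0.07 0 0 4.8 1; -4.36 1.2 -0.06 0 0 4.8 1; -4.24 1.57 -0.07 0 0 4.8 1; -4.1 1.91 -0.07 0 0 4.8 1; -3.92 2.25 -0.07 0 0 4.8 1
```

>>> arm_command(plan="-3.6 -2.75 -0.06 0 0 4.8 1; -3.8 -2.45 -0.06 0 0 4.8 1; -4 -2.1 -0.06 0 0 4.8 1; -4.15 -1.75 -0.06 0 0 4.8 1; -4.3 -1.4 -0.06 0 0 4.8 1")

```text
t: 0.72
tcp_pos: [0.3287, 0.4316, 0.2338]
tcp_rot: [[-0.743, 0.669, -0.0], [0.669, 0.743, -0.001], [-0.0, -0.001, -1.0]]
force: [1.8, 0.4, -0.3]
finger_gap: 0.119
finger_force: 0.0
```

>>> arm_command(plan="-4.4 -1.05 -0.06 0 0 4.8 1; -4.5 -0.65 -0.06 0 0 4.8 1; -4.5 -0.3 -0.06 0 0 4.8 1; -4.5 0.1 -0.06 0 0 4.8 1; -4.5 0.45 -0.06 0 0 4.8 1")

```text
t: 1.35
tcp_pos: [0.4578, 0.2461, 0.2369]
tcp_rot: [[-0.406, 0.914, -0.001], [0.914, 0.406, -0.0], [0.0, -0.001, -1.0]]
force: [-0.0, 0.5, -0.8]
finger_gap: 0.117
finger_force: 0.0
```

>>> arm_command(plan="-4.45 0.85 -0.06 0 0 4.8 1; -4.35 1.2 -0.06 0 0 4.8 1; -4.25 1.55 -0.06 0 0 4.8 1; -4.1 1.9 -0.06 0 0 4.8 1; -3.9 2.25 -0.06 0 0 4.8 1")

```text
t: 1.98
tcp_pos: [0.5866, 0.0606, 0.2398]
tcp_rot: [[0.001, 1.0, -0.001], [1.0, -0.001, 0.0], [0.0, -0.001, -1.0]]
force: [1.5, 0.2, -0.3]
finger_gap: 0.116
finger_force: 0.0
```

```bash
python3 - <<'E'
from h import *
o=observe();print(o['t'],o['tcp_pos'],o['tcp_rot'].round(3).tolist(),o['finger_gap'])
m=camera_model('wrist');im=snapshot('wrist');cv2.imwrite('pics/w1.png',im[:,:,::-1]);np.save('w1.npy',m);print(m)
E
```

```text
1.975 [0.58662511 0.06062438 0.23978321] [[0.001, 1.0, -0.001], [1.0, -0.001, 0.0], [0.0, -0.001, -1.0]] 0.11643591414625033
{'vfov': 68.62724172531176, 'cx': 259.68119763415643, 'cy': 191.1054702275051, 'dist_coeffs': array([-0.01068265,  0.        ,  0.        ,  0.        ,  0.        ]), 'cam_to_world': array([[ 9.99999313e-01, -9.56208010e-04, -6.78406581e-04,
         5.87162626e-01],
       [-1.11403507e-03, -9.55294046e-01, -2.95655281e-01,
         1.36911951e-01],
       [-3.65369819e-04,  2.95655834e-01, -9.55294454e-01,
         3.82003200e-01],
       [ 0.00000000e+00,  0.00000000e+00,  0.00000000e+00,
         1.00000000e+00]])}
```

View pics/w1.png

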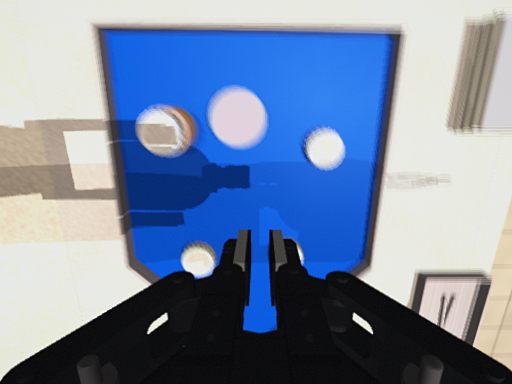

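Blurred wrist view: jar (165,130), dish (237,117), far cap (325,148), near cap (198,259), other near cap half hidden by the fingers at about (295,255). Cross-checking positions with the top camera.

```bash
python3 - <<'E'
from h import *
m=np.load('w1.npy',allow_pickle=True).item()
print(toworld(m,[[325,148],[198,259],[237,117]],.105).round(4))
print('rim corners',toworld(m,[[99,27],[398,34],[133,263],[367,264]],.108).round(4))
t=camera_model('top')
print(toworld(t,[[277.2,210.4],[275,179.9],[237.3,169.9],[228.4,196.4]],.104).round(4))
im=cv2.imread('pics/top0.png');h=cv2.cvtColor(im,cv2.COLOR_BGR2HSV);b=cv2.inRange(h,(100,120,40),(130,255,255))
for u in(312,314,316,318,319,320):
    v=np.where(b[170:215,u])[0]+170
    if len(v): print(u,v.min(),v.max(),toworld(t,[[u,v.min()-.5],[u,v.max()+.5]],.09)[:,:2].round(4).tolist())
E
```

```text
[[ 0.6513  0.0956  0.105 ]
 [ 0.5181 -0.028   0.105 ]
 [ 0.5654  0.1252  0.105 ]]
rim corners [[ 0.4475  0.2016  0.108 ]
 [ 0.708   0.1957  0.108 ]
 [ 0.4462 -0.0313  0.108 ]
 [ 0.7061 -0.0328  0.108 ]]
[[ 0.5099 -0.0304  0.104 ]
 [ 0.609  -0.0246  0.104 ]
 [ 0.6433  0.0971  0.104 ]
 [ 0.5569  0.126   0.104 ]]
312 186 199 [[0.5915, -0.1445], [0.5457, -0.1434]]
314 187 198 [[0.5881, -0.1509], [0.5489, -0.15]]
316 187 198 [[0.5881, -0.1574], [0.5488, -0.1564]]
318 194 197 [[0.5651, -0.1633], [0.552, -0.1629]]
```

```bash
python3 - <<'E'
from h import *
o=observe();print(o['t'],o['tcp_pos'],o['joint_vel'].round(3))
m=camera_model('wrist');im=snapshot('wrist')[:,:,::-1].copy();cv2.imwrite('pics/w2.png',im);np.save('w2.npy',m)
h=cv2.cvtColor(im,cv2.COLOR_BGR2HSV);b=cv2.inRange(h,(100,120,40),(130,255,255))
cs,_=cv2.findContours(255-b,cv2.RETR_CCOMP,cv2.CHAIN_APPROX_NONE)
for c in cs:
    if 300<cv2.contourArea(c)<5000:
        (u,v),r=cv2.minEnclosingCircle(c);print(round(u),round(v),round(r),toworld(m,[[u,v]],.103).round(4))
o=observe();print(o['t'],o['tcp_pos'])
E
```

```text
2.025 [0.58900443 0.05650508 0.23979347] [ 0.052 -0.037  0.045  0.035  0.03  -0.027]
195 253 18 [[ 0.5164 -0.0262  0.103 ]]
319 139 20 [[0.6483 0.0994 0.103 ]]
159 122 30 [[0.493  0.1161 0.103 ]]
231 109 30 [[0.5628 0.1283 0.103 ]]
2.075 [0.58759567 0.05876809 0.23963103]
```

View pics/w2.png

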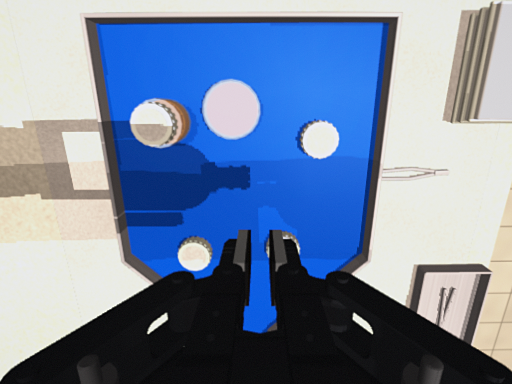

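>>> arm_command(plan="0 0 0 0 0 0 1; 0 0 0 0 0 0 1")

```text
t: 2.33
tcp_pos: [0.5856, 0.0628, 0.24]
tcp_rot: [[-0.004, 1.0, -0.001], [1.0, 0.004, 0.0], [0.0, -0.001, -1.0]]
force: [0.2, 0.3, -0.9]
finger_gap: 0.117
finger_force: 0.0
```

```bash
python3 - <<'E'
from h import *
o=observe();print(o['t'],o['tcp_pos'],o['finger_gap'])
m=camera_model('wrist');im=snapshot('wrist')[:,:,::-1].copy();cv2.imwrite('pics/w3.png',im)
print('tcp pix',topix(m,[o['tcp_pos']]))
h=cv2.cvtColor(im,cv2.COLOR_BGR2HSV);b=cv2.inRange(h,(100,120,40),(130,255,255))
cs,_=cv2.findContours(255-b,cv2.RETR_CCOMP,cv2.CHAIN_APPROX_NONE)
for c in cs:
    if 300<cv2.contourArea(c)<5000:
        (u,v),r=cv2.minEnclosingCircle(c);print(round(u),round(v),round(r),toworld(m,[[u,v]],.103).round(4))
r=b[60];print(np.where(r)[0][[0,-1]],toworld(m,[[np.where(r)[0][0],60],[np.where(r)[0][-1],60]],.09).round(4))
g=im[240:250].mean(2).mean(0);print(g[225:300].round().astype(int).tolist())
E
```

```text
2.325 [0.58558631 0.06281357 0.24003351] 0.11660570564599643
tcp pix [[258.95297209 245.88113417]]
323 146 20 [[0.6486 0.0992 0.103 ]]
166 128 30 [[0.4941 0.1162 0.103 ]]
236 116 30 [[0.5631 0.1279 0.103 ]]
[107 389] [[0.4398 0.1793 0.09  ]
 [0.709  0.1801 0.09  ]]
[33, 26, 19, 16, 15, 15, 16, 16, 14, 13, 28, 56, 68, 68, 68, 68, 68, 68, 68, 70, 68, 39, 14, 9, 5, 17, 80, 101, 102, 101, 101, 101, 101, 106, 106, 108, 108, 108, 108, 108, 109, 105, 93, 71, 30, 9, 9, 8, 27, 64, 70, 69, 68, 68, 67, 68, 69, 69, 62, 34, 15, 13, 14, 14, 14, 13, 15, 16, 22, 31, 40, 67, 122, 147, 117]
```

```bash
cat >> h.py <<'E'
SP=.5735
def push(cap,zup=.16,z=.094,D=.028,start=None,bend=-.130,step=.015,hd=None,end=-.187,g=1.0,R=None,p=None):
    cap=np.array(cap);aim=np.array([SP,bend]);v=aim-cap;phi=np.degrees(np.arctan2(v[0],-v[1]));d=v/np.hypot(*v)
    print('heading',phi)
    o=observe();R=o['tcp_rot'] if R is None else R;p=o['tcp_pos'] if p is None else p
    s=cap-d*(D+.017); P=lambda q,z:[*q,z]; R1=Rh(phi)
    n=lambda a,b,st:int(np.ceil(np.linalg.norm(np.subtract(a,b))/st))
    w=[(R1,P(s,zup),max(n(p,P(s,zup),.045),int(abs(phi)/8)+1)),(R1,P(s,z),n([zup],[z],.03)),(R1,P(aim-d*D,z),n(aim-d*D,s,step))]
    k=3
    for i in range(1,k+1):
        c=aim+np.array([0,-.007*i]);ph=phi*(1-i/k);a=np.radians(ph);w.append((Rh(ph),P(c-D*np.array([np.sin(a),-np.cos(a)]),z),1))
    e=[SP,end+D];w.append((Rh(0),P(e,z),n(e,w[-1][1][:2],step)));w.append((Rh(0),P([SP,end+D+.01],.16),3))
    return rows(R,p,w,g)
E
python3 -c "
from h import *
push([.614,-.0226])"
```

```text
heading -20.661207131802943
-1.45 1.47 2.67 0 0 7 1; -1.27 1.64 2.67 0 0 6.9 1; -1.06 1.78 2.67 0 0 7 1; 0 0 2.2 0 0 0 1; 0 0 2.2 0 0 0 1
0 0 2.2 0 0 0 1; -1.46 0 0 0 0 0 1; -1.47 0 0 0 0 0 1; -1.46 0 0 0 0 0 1; -1.47 0 0 0 0 0 1
-1.46 0 0 0 0 0 1; -1.46 0 0 0 0 0 1; -1.47 0 0 0 0 0 1; -1.46 0 0 0 0 0 1; -1.47 0 0 0 0 0 1
-0.67 -0.09 0 0 0 -6.9 1; -0.7 -0.17 0 0 0 -6.9 1; -0.72 -0.25 0 0 0 -6.9 1; -1.2 0 0 0 0 0 1; -1.2 0 0 0 0 0 1
-1.2 0 0 0 0 0 1; 0.33 0 -2.2 0 0 0 1; 0.34 0 -2.2 0 0 0 1; 0.33 0 -2.2 0 0 0 1
```

>>> arm_command(plan="-1.45 1.45 2.65 0 0 7 1; -1.3 1.65 2.65 0 0 7 1; -1.05 1.8 2.65 0 0 7 1; 0 0 2.2 0 0 0 1; 0 0 2.2 0 0 0 1")

```text
t: 3.0
tcp_pos: [0.6301, 0.019, 0.1159]
tcp_rot: [[0.354, 0.935, -0.0], [0.935, -0.354, 0.0], [0.0, -0.0, -1.0]]
force: [0.4, 0.2, 0.9]
finger_gap: 0.12
finger_force: 0.0
```

>>> arm_command(plan="0 0 2.2 0 0 0 1; -1.45 0 0 0 0 0 1; -1.45 0 0 0 0 0 1; -1.45 0 0 0 0 0 1; -1.45 0 0 0 0 0 1")

```text
t: 3.62
tcp_pos: [0.61, -0.0375, 0.0958]
tcp_rot: [[0.357, 0.934, 0.002], [0.934, -0.357, -0.0], [0.0, 0.002, -1.0]]
force: [0.1, -0.3, 0.6]
finger_gap: 0.12
finger_force: 0.1
```

```bash
python3 - <<'E'
from h import *
o=observe();print(o['t'],o['tcp_pos'])
a=snapshot('wrist')[:,:,::-1];s=snapshot('side')[:,:,::-1]
cv2.imwrite('pics/p1.png',np.hstack([cv2.resize(a,(400,300)),cv2.resize(s[140:290,180:380],(400,300),interpolation=cv2.INTER_CUBIC)]))
E
```

```text
3.625 [ 0.60995456 -0.03748741  0.09584838]
```

View pics/p1.png

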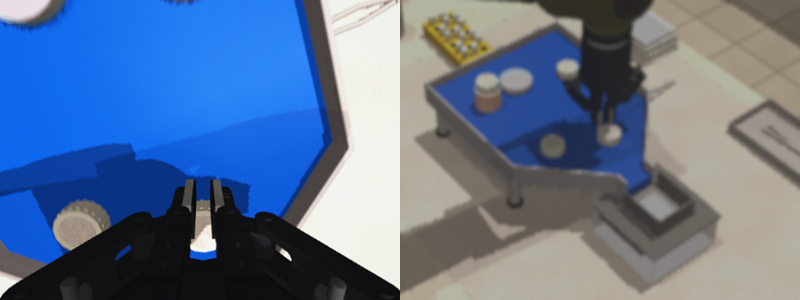

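The cap (crop px ~(203,235)) sits centred ahead of the finger gap, and the side view shows it at the fingertips. Pushing on.

>>> arm_command(plan="-1.45 0 0 0 0 0 1; -1.45 0 0 0 0 0 1; -1.45 0 0 0 0 0 1; -1.45 0 0 0 0 0 1; -1.45 0 0 0 0 0 1")

```text
t: 4.35
tcp_pos: [0.5836, -0.1048, 0.0948]
tcp_rot: [[0.356, 0.934, -0.0], [0.934, -0.356, -0.0], [-0.0, -0.0, -1.0]]
force: [0.6, 0.4, -0.2]
finger_gap: 0.116
finger_force: 0.0
```

>>> arm_command(plan="-0.67 -0.1 0 0 0 -7 1; -0.7 -0.15 0 0 0 -7 1; -0.7 -0.25 0 0 0 -6.7 1; 0 0 0 0 0 0 1")

```text
t: 4.85
tcp_pos: [0.574, -0.1236, 0.0948]
tcp_rot: [[0.005, 1.0, -0.0], [1.0, -0.005, 0.0], [0.0, -0.0, -1.0]]
force: [0.4, 0.8, 0.6]
finger_gap: 0.118
finger_force: 0.0
```

```bash
python3 - <<'E'
from h import *
o=observe();print(o['t'],o['tcp_pos'],o['force'])
a=snapshot('wrist')[:,:,::-1];s=snapshot('side')[:,:,::-1]
cv2.imwrite('pics/p2.png',np.hstack([cv2.resize(a,(400,300)),cv2.resize(s[170:290,230:390],(400,300),interpolation=cv2.INTER_CUBIC)]))
E
```

```text
4.85 [ 0.57395825 -0.12359608  0.09475342] [0.39842302 0.75449403 0.59129272]
```

View pics/p2.png

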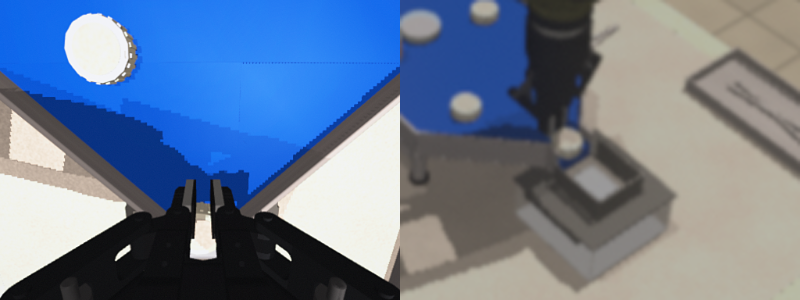

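The cap is in the throat ahead of the fingers, and the fingers are centred between the rims.

>>> arm_command(plan="-1.2 0 0 0 0 0 1; -1.2 0 0 0 0 0 1; -1.2 0 0 0 0 0 1; 0 0 0 0 0 0 1; 0.5 0 -2.2 0 0 0 1")

```text
t: 5.58
tcp_pos: [0.5726, -0.1537, 0.1147]
tcp_rot: [[0.004, 1.0, -0.005], [1.0, -0.004, 0.002], [0.002, -0.005, -1.0]]
force: [0.1, 1.0, 0.1]
finger_gap: 0.118
finger_force: 0.0
```

>>> arm_command(plan="2 0 -2.4 0 0 0 1; 4 0 -2 0 0 0 1; 5 0 0 0 0 0 1; 5 0 0 0 0 0 1; 0 0 0 0 0 0 1")

```text
t: 6.2
tcp_pos: [0.5744, 0.009, 0.1609]
tcp_rot: [[-0.002, 1.0, -0.0], [1.0, 0.002, 0.001], [0.001, -0.0, -1.0]]
force: [0.3, -1.7, 0.1]
finger_gap: 0.115
finger_force: 0.0
```

```bash
python3 - <<'E'
from h import *
o=observe();print(o['t'],o['tcp_pos'],o['force'])
m=camera_model('wrist');a=snapshot('wrist')[:,:,::-1];s=snapshot('side')[:,:,::-1]
cv2.imwrite('pics/p3.png',np.hstack([cv2.resize(a,(400,300)),cv2.resize(s[170:290,230:390],(400,300),interpolation=cv2.INTER_CUBIC)]))
E
```

```text
6.2 [0.57436988 0.00904688 0.16086478] [ 0.29037533 -1.73586214  0.11130545]
```

View pics/p3.png

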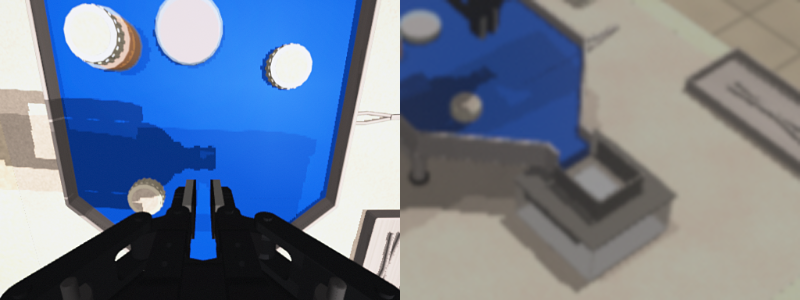

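Cap A has left the spout. Cap B shows at crop (146,197) and the far cap at (290,67); the jar and dish are unmoved.

```bash
python3 - <<'E'
from h import *
m=camera_model('wrist');print(toworld(m,np.array([[146,197],[290,67],[189,30]])*1.28,.103).round(4))
R,p=push([.5155,-.0275])
E
```

```text
[[ 0.5168 -0.0301  0.103 ]
 [ 0.6498  0.0944  0.103 ]
 [ 0.5639  0.123   0.103 ]]
heading 29.503510299280396
0.13 -2.03 0.02 0 0 -7.4 1; 0.39 -2 0.02 0 0 -7.4 1; 0.64 -1.93 0.02 0 0 -7.4 1; 0.88 -1.84 0.02 0 0 -7.4 1; 0 0 2.2 0 0 0 1
0 0 2.2 0 0 0 1; 0 0.01 2.2 0 0 0 1; -1.5 0 0 0 0 0 1; -1.49 0 0 0 0 0 1; -1.5 0 0 0 0 0 1
-1.5 0 0 0 0 0 1; -1.49 0 0 0 0 0 1; -1.5 0 0 0 0 0 1; -1.5 0 0 0 0 0 1; -1.5 0 0 0 0 0 1
-1.49 0 0.01 0 0 0 1; -0.65 0.13 0 0 0 9.8 1; -0.7 0.24 0 0 0 9.9 1; -0.73 0.36 0 0 0 9.8 1; -1.2 0 0 0 0 0 1
-1.2 0 0 0 0 0 1; -1.2 0 0 0 0 0 1; 0.33 0 -2.2 0 0 0 1; 0.33 0 -2.2 0 0 0 1; 0.33 0 -2.2 0 0 0 1
```

>>> arm_command(plan="0.15 -2.05 0.02 0 0 -7.4 1; 0.4 -2 0.02 0 0 -7.4 1; 0.65 -1.95 0.02 0 0 -7.4 1; 0.9 -1.85 0.02 0 0 -7.4 1; 0 0 2.2 0 0 0 1")

```text
t: 6.92
tcp_pos: [0.4934, 0.0105, 0.1396]
tcp_rot: [[-0.49, 0.872, 0.004], [0.872, 0.49, -0.001], [-0.003, 0.003, -1.0]]
force: [-0.1, -0.5, -0.4]
finger_gap: 0.118
finger_force: 0.0
```

>>> arm_command(plan="0 0 2.2 0 0 0 1; 0 0 2.2 0 0 0 1; -1.5 0 0 0 0 0 1; -1.5 0 0 0 0 0 1; -1.5 0 0 0 0 0 1")

```text
t: 7.55
tcp_pos: [0.5161, -0.029, 0.0949]
tcp_rot: [[-0.491, 0.871, 0.002], [0.871, 0.491, -0.001], [-0.001, 0.001, -1.0]]
force: [0.0, 0.1, -1.5]
finger_gap: 0.115
finger_force: 0.0
```

>>> arm_command(plan="-1.5 0 0 0 0 0 1; -1.5 0 0 0 0 0 1; -1.5 0 0 0 0 0 1; -1.5 0 0 0 0 0 1; -1.5 0 0 0 0 0 1")

```text
t: 8.18
tcp_pos: [0.5523, -0.0934, 0.094]
tcp_rot: [[-0.492, 0.871, -0.0], [0.871, 0.492, 0.0], [0.0, -0.0, -1.0]]
force: [0.0, 0.3, -0.5]
finger_gap: 0.117
finger_force: 0.1
```

>>> arm_command(plan="-1.5 0 0 0 0 0 1; -0.65 0.15 0 0 0 9.8 1; -0.7 0.25 0 0 0 9.8 1; -0.75 0.35 0 0 0 9.8 1; 0 0 0 0 0 0 1")

```text
t: 8.8
tcp_pos: [0.5735, -0.1238, 0.094]
tcp_rot: [[-0.002, 1.0, 0.0], [1.0, 0.002, -0.0], [-0.0, 0.0, -1.0]]
force: [1.0, -0.2, -0.4]
finger_gap: 0.113
finger_force: 0.0
```

```bash
python3 - <<'E'
from h import *
o=observe();print(o['t'],o['tcp_pos'],o['force'])
a=snapshot('wrist')[:,:,::-1];s=snapshot('side')[:,:,::-1]
cv2.imwrite('pics/p4.png',np.hstack([cv2.resize(a,(400,300)),cv2.resize(s[170:290,230:390],(400,300),interpolation=cv2.INTER_CUBIC)]))
E
```

```text
8.8 [ 0.57346731 -0.12377831  0.09402636] [ 1.02768739 -0.15723666 -0.36999099]
```

View pics/p4.png

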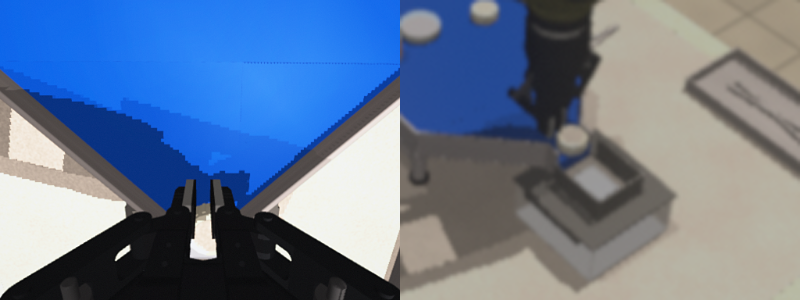

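Cap B is in the throat, held in front of the fingers. I push it out, then return over the board behind the last cap.

>>> arm_command(plan="-1.2 0 0 0 0 0 1; -1.2 0 0 0 0 0 1; -1.2 0 0 0 0 0 1; 0 0 0 0 0 0 1; 0.5 0 -2.2 0 0 0 1")

```text
t: 9.52
tcp_pos: [0.5714, -0.1539, 0.1139]
tcp_rot: [[0.0, 1.0, -0.005], [1.0, -0.0, 0.002], [0.002, -0.005, -1.0]]
force: [-0.3, -0.1, 0.3]
finger_gap: 0.118
finger_force: 0.0
```

>>> arm_command(plan="2 0 -2.4 0 0 0 1; 4 0 -3 0 0 0 1; 5 1 -1 0 0 0 1; 5 2 0 0 0 0 1; 0 0 0 0 0 0 1")

```text
t: 10.15
tcp_pos: [0.6036, 0.009, 0.1804]
tcp_rot: [[-0.005, 1.0, 0.001], [1.0, 0.005, 0.001], [0.001, 0.001, -1.0]]
force: [-0.5, -1.6, -0.0]
finger_gap: 0.116
finger_force: 0.0
```

```bash
python3 - <<'E'
from h import *
o=observe();print(o['t'],o['tcp_pos'],o['force'])
m=camera_model('wrist');a=snapshot('wrist')[:,:,::-1].copy();cv2.imwrite('pics/w5.png',a)
b=cv2.inRange(cv2.cvtColor(a,cv2.COLOR_BGR2HSV),(100,120,40),(130,255,255))
cs,_=cv2.findContours(255-b,cv2.RETR_CCOMP,cv2.CHAIN_APPROX_NONE)
for c in cs:
    if 300<cv2.contourArea(c)<9000:
        (u,v),r=cv2.minEnclosingCircle(c);print(round(u),round(v),round(r),toworld(m,[[u,v]],.103).round(4))
push([.649,.097],zup=.18,D=.028)
E
```

```text
10.15 [0.60364049 0.00901497 0.18041749] [-0.53466511 -1.55500422 -0.01894476]
321 86 28 [[0.6484 0.0983 0.103 ]]
101 54 52 [[0.4901 0.1196 0.103 ]]
202 41 44 [[0.5633 0.1277 0.103 ]]
heading -18.397079839994017
3.3 1.52 0 0 0 4.7 1; 3.42 1.23 0 0 0 4.6 1; 3.5 0.97 0 0 0 4.7 1; 3.57 0.67 -0.01 0 0 4.6 1; 0 0 2.87 0 0 0 1
0 0 2.87 0 0 0 1; 0 0 2.86 0 0 0 1; -1.42 0 0 0 0 0 1; -1.43 0 0 0 0 0 1; -1.42 0 0 0 0 0 1
-1.42 0 0 0 0 0 1; -1.43 0 0 0 0 0 1; -1.42 0 0 0 0 0 1; -1.42 0 0 0 0 0 1; -1.43 0 0.01 0 0 0 1
-1.42 0 0 0 0 0 1; -1.42 0 0 0 0 0 1; -1.43 0 0 0 0 0 1; -1.42 0 0 0 0 0 1; -1.42 0 0 0 0 0 1
-1.43 0 0 0 0 0 1; -1.42 0 0 0 0 0 1; -1.42 0 0 0 0 0 1; -1.43 -0.01 0 0 0 0 1; -1.42 0 0 0 0 0 1
-0.68 -0.07 0 0 0 -6.1 1; -0.7 -0.15 0 0 0 -6.2 1; -0.71 -0.23 0 0 0 -6.1 1; -1.2 0 0 0 0 0 1; -1.2 0 0 0 0 0 1
-1.2 0 0 0 0 0 1; 0.33 0 -2.2 0 0 0 1; 0.33 0 -2.2 0 0 0 1; 0.34 0 -2.2 0 0 0 1
```

>>> arm_command(plan="3.3 1.5 0 0 0 4.6 1; 3.4 1.25 0 0 0 4.6 1; 3.5 0.95 0 0 0 4.6 1; 3.55 0.65 0 0 0 4.6 1; 0 0 2.85 0 0 0 1")

```text
t: 10.82
tcp_pos: [0.6654, 0.1387, 0.1542]
tcp_rot: [[0.314, 0.949, 0.006], [0.949, -0.314, 0.001], [0.003, 0.005, -1.0]]
force: [-0.4, 0.1, 0.5]
finger_gap: 0.117
finger_force: 0.0
```

>>> arm_command(plan="0 0 2.85 0 0 0 1; 0 0 2.9 0 0 0 1; -1.4 0 0 0 0 0 1; -1.4 0 0 0 0 0 1; -1.4 0 0 0 0 0 1")

```text
t: 11.45
tcp_pos: [0.6493, 0.0963, 0.0943]
tcp_rot: [[0.316, 0.949, 0.0], [0.949, -0.316, -0.0], [-0.0, 0.0, -1.0]]
force: [-0.1, -0.3, 0.1]
finger_gap: 0.118
finger_force: 0.0
```

>>> arm_command(plan="-1.4 0 0 0 0 0 1; -1.4 0 0 0 0 0 1; -1.4 0 0 0 0 0 1; -1.4 0 0 0 0 0 1; -1.4 0 0 0 0 0 1")

```text
t: 12.08
tcp_pos: [0.6273, 0.0307, 0.0941]
tcp_rot: [[0.315, 0.949, 0.0], [0.949, -0.315, -0.0], [-0.0, 0.0, -1.0]]
force: [0.3, -0.1, 0.1]
finger_gap: 0.117
finger_force: 0.1
```

>>> arm_command(plan="-1.4 0 0 0 0 0 1; -1.4 0 0 0 0 0 1; -1.4 0 0 0 0 0 1; -1.4 0 0 0 0 0 1; -1.4 0 0 0 0 0 1")

```text
t: 12.7
tcp_pos: [0.6052, -0.0358, 0.0941]
tcp_rot: [[0.315, 0.949, 0.0], [0.949, -0.315, -0.0], [-0.0, 0.0, -1.0]]
force: [-0.9, 0.3, 0.7]
finger_gap: 0.112
finger_force: 0.1
```

```bash
python3 - <<'E'
from h import *
o=observe();print(o['t'],o['tcp_pos'],o['force'])
a=snapshot('wrist')[:,:,::-1];s=snapshot('side')[:,:,::-1]
cv2.imwrite('pics/p5.png',np.hstack([cv2.resize(a,(400,300)),cv2.resize(s[140:290,190:390],(400,300),interpolation=cv2.INTER_CUBIC)]))
E
```

```text
12.7 [ 0.60521318 -0.03582115  0.09405177] [-0.93340746  0.26342775  0.6931475 ]
```

View pics/p5.png

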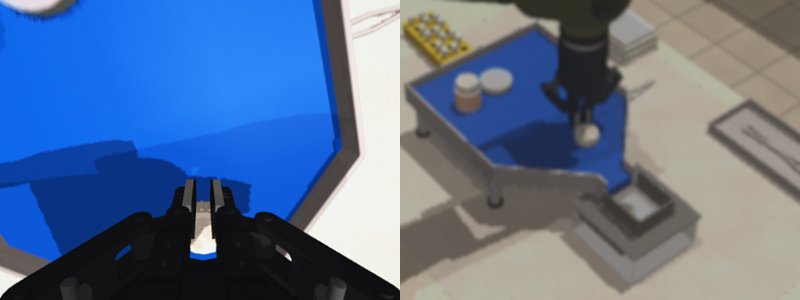

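The last cap is nested centrally at the fingertips, heading for the spout; the jar and dish are in place. Finishing.

>>> arm_command(plan="-1.42 0 0 0 0 0 1; -1.42 0 0 0 0 0 1; -1.42 0 0 0 0 0 1; -1.42 0 0 0 0 0 1; -1.42 0 0 0 0 0 1")

```text
t: 13.42
tcp_pos: [0.5828, -0.1033, 0.094]
tcp_rot: [[0.315, 0.949, 0.0], [0.949, -0.315, -0.0], [-0.0, 0.0, -1.0]]
force: [-0.2, 0.2, -0.4]
finger_gap: 0.116
finger_force: 0.0
```

>>> arm_command(plan="-0.7 -0.07 0 0 0 -6.1 1; -0.7 -0.15 0 0 0 -6.1 1; -0.7 -0.25 0 0 0 -6.1 1; 0 0 0 0 0 0 1")

```text
t: 13.92
tcp_pos: [0.5738, -0.1227, 0.094]
tcp_rot: [[0.003, 1.0, -0.0], [1.0, -0.003, -0.0], [-0.0, -0.0, -1.0]]
force: [-1.0, -0.2, 0.5]
finger_gap: 0.118
finger_force: 0.0
```

>>> arm_command(plan="-1.2 0 0 0 0 0 1; -1.2 0 0 0 0 0 1; -1.2 0 0 0 0 0 1; 0 0 0 0 0 0 1; 0.5 0 -2.2 0 0 0 1")

```text
t: 14.55
tcp_pos: [0.5724, -0.1527, 0.1139]
tcp_rot: [[0.002, 1.0, -0.005], [1.0, -0.002, 0.002], [0.002, -0.005, -1.0]]
force: [-0.5, -0.6, 0.7]
finger_gap: 0.115
finger_force: 0.0
```

>>> arm_command(plan="1 0 -3 0 0 0 1; 2 0 -4 0 0 0 1; 5 0 -4 0 0 0 1; 5 0 0 0 0 0 1; 5 0 0 0 0 0 1")

```text
t: 15.18
tcp_pos: [0.5744, 0.0274, 0.2262]
tcp_rot: [[0.002, 1.0, 0.002], [1.0, -0.002, 0.0], [0.0, 0.002, -1.0]]
force: [0.7, 0.5, -0.5]
finger_gap: 0.117
finger_force: 0.0
```

>>> arm_command(plan="5 0 0 0 0 0 1; 5 0 0 0 0 0 1; 5 0 0 0 0 0 1; 0 0 0 0 0 0 1; 0 0 0 0 0 0 1")

```text
t: 15.8
tcp_pos: [0.5743, 0.1757, 0.2249]
tcp_rot: [[0.001, 1.0, -0.0], [1.0, -0.001, -0.0], [-0.0, -0.0, -1.0]]
force: [-0.3, -0.2, 0.0]
finger_gap: 0.118
finger_force: 0.0
```

```bash
python3 - <<'E'
from h import *
o=observe();print(o['t'],o['tcp_pos'])
for n in('top','side'):
    m=camera_model(n);im=snapshot(n)[:,:,::-1].copy();cv2.imwrite(f'pics/{n}9.png',im);old=cv2.imread(f'pics/{n}0.png')
    P=[[x,y,.09] for y in np.linspace(-.165,.19,40) for x in np.linspace(.44,.70,30) if abs(x-.571)<max(.023,min(.13,.023+(y+.145)))]
    uv=topix(m,P).round().astype(int)
    b=cv2.inRange(cv2.cvtColor(im,cv2.COLOR_BGR2HSV),(100,100,25),(130,255,255))
    q=np.array([p for p,(u,v) in zip(P,uv) if not b[v,u]])
    print(n,len(q),len(P),'nonblue y<0.05:',q[q[:,1]<.05].round(3)[:,:2].tolist()[:25])
    # slot region compare to start: brightness
    T=[[x,y,.064] for y in np.linspace(-.24,-.18,7) for x in np.linspace(.545,.6,7)]
    t=topix(m,T).round().astype(int)
    print(np.array([int(im[v,u].mean())-int(old[v,u].mean()) for u,v in t]).reshape(7,7).tolist())
    d=cv2.absdiff(im,old).max(2)
    c,_=cv2.findContours((d>45).astype(np.uint8),cv2.RETR_EXTERNAL,cv2.CHAIN_APPROX_SIMPLE)
    print([cv2.boundingRect(k) for k in c if cv2.contourArea(k)>8])
E
```

```text
15.8 [0.57427375 0.17571285 0.22488332]
top 214 955 nonblue y<0.05: [[0.557, -0.165], [0.566, -0.165], [0.592, -0.165], [0.592, -0.156], [0.592, -0.147], [0.61, -0.129], [0.619, -0.119], [0.628, -0.11], [0.646, -0.092], [0.655, -0.083], [0.664, -0.074], [0.673, -0.065], [0.7, -0.038], [0.7, 0.026]]
[[1, 7, 3, 2, 6, 5, 10], [7, 8, 7, 5, 7, 4, 8], [10, 12, 13, 5, 6, 7, 7], [21, 25, 22, 9, 9, 5, 7], [21, 23, 22, 0, 0, 4, 6], [2, -1, 7, 2, 5, 5, 6], [5, 6, 6, -2, 6, 12, 2]]
[(220, 306, 5, 8), (5, 302, 162, 82), (273, 206, 10, 10), (270, 175, 11, 10), (233, 165, 10, 10), (169, 152, 83, 232)]
side 150 955 nonblue y<0.05: [[0.557, -0.156], [0.557, -0.147], [0.548, -0.138], [0.557, -0.138], [0.539, -0.129], [0.548, -0.129], [0.53, -0.119], [0.539, -0.119], [0.548, -0.119], [0.521, -0.11], [0.53, -0.11], [0.539, -0.11], [0.512, -0.101], [0.521, -0.101], [0.503, -0.092], [0.512, -0.092], [0.521, -0.092], [0.494, -0.083], [0.503, -0.083], [0.485, -0.074], [0.494, -0.074], [0.503, -0.074], [0.476, -0.065], [0.485, -0.065], [0.494, -0.065]]
[[5, 5, 4, 4, 5, 5, 5], [5, 5, 4, 6, 7, 5, 5], [4, 4, 8, 11, 10, 11, 9], [4, 4, -5, 8, 12, 11, 9], [5, 4, -19, -9, 10, 11, 8], [4, 4, -14, -18, 10, 11, 9], [4, 4, 1, 5, 11, 10, 7]]
[(14, 360, 15, 7), (74, 351, 7, 6), (0, 350, 10, 14), (39, 343, 19, 12), (41, 290, 27, 24), (125, 256, 20, 24), (105, 229, 18, 29), (250, 207, 13, 12), (145, 201, 56, 59), (274, 193, 12, 11), (207, 189, 9, 8), (0, 189, 65, 118), (258, 169, 12, 10), (57, 113, 9, 12), (0, 92, 78, 152), (116, 86, 20, 16), (62, 77, 41, 35), (70, 74, 8, 7), (104, 69, 25, 10), (67, 67, 6, 4), (52, 66, 8, 8), (132, 64, 70, 31), (32, 62, 6, 12), (203, 51, 49, 92), (206, 43, 14, 6), (19, 32, 5, 8), (12, 30, 52, 35)]
```

```bash
python3 -c "
from bench import *
print(job_done())"
```

```text
the job is handed in; nothing more can be done
None
```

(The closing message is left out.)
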